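# Load a combustion boat into a split tube furnace

## Robot

A 6-joint arm with a two-finger parallel gripper is mounted at the origin on the work surface. World frame = base frame: x ahead of the robot, y to its left, z up, the work surface at z = 0. Lengths are in m, angles in rad, forces in N, time in s.
With the tool pointing down it reaches from about 0.375 to 0.975 m from the base axis. Payload 3.8 kg.
Tool frame: the origin (TCP) lies at the very end of the fingers, on their centre line; the grasp point (between the pads) lies 19 mm behind it; z points along the fingers, y is the line along which they close (so a half turn about z gives the same grasp; the last joint's range is limited). The gripper opens to 85 mm and grips with 20 to 120 N. Pads are 22 mm wide; open, the fingers measure 114 mm over their backs; the gripper's body (76 mm by 85 mm) begins 54 mm behind the grasp point. The pads swing forward as they close: fully open they stand 13 mm farther back than shut.
Start: joints at [-1.326, 0.264, 1.604, -0, 1.274, -0.037], TCP at [0.188, -0.648, 0.206] pointing down, gripper open.
Joint ranges: [-2.63, 2.63], [-0.94, 2.18], [0.31, 2.57], [-1.31, 4.45], [0, 2.66], [-2.55, 2.55]. Speed limits (rad/s): [2.57, 2.57, 3.14, 3.14, 3.14, 3.14].

## Interface

Orientations are given as a rotation vector (axis times angle).
In Python, from workcell import monitor, viewer, job gives the robot as it stands. The module is installed in compiled form; this text tells all that it offers.
- The arm moves only by the tool step_arm, never from a script. Its argument "series" is one flat list of numbers, 4 for each row, row after row: the shift along the tool's x, y, z in m, then the turn about the tool's z in rad. A call has 1 to 8 rows; each row is the pose to reach, as a shift and turn from the pose commanded when the call began, along the tool's axes at that moment; what a row does not reach only later rows make up. A row lasts 1/8 s, in which the tool goes at most 62.5 mm and 10.7 degrees, less where a joint would pass 70% of its speed; a pose out of reach is approached as far as the arm can. A call with a gripper value outside its range is refused whole. "gripper" is the opening, from 0 (shut) to 1 (fully open), set as the call begins (left out, the last holds). The fingers move at their own pace and stop on an object; "newtons" is the grip in N (left out, the last holds). Time passes only in rows, so rows that repeat a pose let the fingers close. It gives the time, the measured TCP pose, the force, the opening and the grip force at its end, in the units of the state.
- monitor.read_state(): the state, without advancing time (a new reading comes with each control period).
- viewer.read_camera(name): name is "side" or "top"; returns a dict with "image" (384x512x3 uint8, red, green, blue), "intrinsics" (3x3 intrinsics, pixels), "T" (4x4, takes a point from camera to world coordinates). Camera axes: x right, y up, looking along -z (the intrinsics and any distortion apply to the point x, -y, -z); pixel columns grow to the right and rows downward; lengths in m; the calibration is good to about 2 mm. A picture is of the moment at which its call begins. There is no depth.
- job.finish_job(): hands the job in; it is judged then, once.
Trained networks look in a picture, given as the dict that the camera call returned (one of the last four; its "shot" number tells which), for a name from the list of things; names that differ only in an ending like _2 or _b are one class to them, and where a whole thing is asked for, a point or a joint stands for the part that bears it (a point fixed in the world has none). Each returns a list of dicts, best first, with "score" (0 to 1); they miss things now and then, are a little off and sometimes report something else, mostly with a low value. They report only what shows in the picture. A call takes as long as a camera call.
- viewer.boxes_of(picture, label): "extent" ([centre column, centre row, width, height] in pixels, round what is visible of it).
- viewer.spot_point(picture, label): "point" ([column, row] in pixels: a listed point, or the origin of a listed thing).
The state is a dict: "time": time; "q": joint angles; "joint_vel": joint speeds; "joint_torque": joint torques, N m; "tool_pos": TCP position; "tcp_rot": TCP orientation; "wrist_force": force on the tool from outside, world axes, zero at the start; "torque": the same for the moment, N m; "width": opening from 0.0 (shut) to 1.0 (fully open); "grip_force": force on a finger pad.
Only numpy, scipy, OpenCV 4.12 (cv2) and the standard library are available. Lean on these libraries where they do the work, as an engineer would, in place of code of your own. Each camera call takes 0.05 s, during which the arm holds its last target. There are 200 camera calls.

## Task

Take the push rod from its rest and use it to push the porcelain boat out of the loading tray and along inside the quartz tube, until you feel it come up against the tip of the thermocouple sheath; keep it pressed there lightly for about half a second, to be sure of the contact. Boat, sheath and glass are brittle: arrive slowly, press no harder than a fingertip would (some 10 N at the most), and do not lean on the glass or touch the furnace. Then draw the rod out, leaving the boat touching the sheath, and lay the rod back in its rest as it lay before; do not touch the boat with the fingers or disturb the three containers standing by.

Things in the scene. Friction and masses are not known exactly. Their poses are not given: they have to be found in the camera images.
- furnace: split tube furnace, opened flat; the quartz tube and loading tray are fixed to it. Origin: on the bench (z = 0) below the tube's mouth; x along the tube, from the mouth into the furnace (away from the tray); z up; the opened lid lies on the +y side. Its halves span x 40 to 210 mm, y -65 to 207 mm, up to z = 120 mm. Fixed to the bench
- tube: clear quartz tube, inner diameter 25 mm, outer 30 mm, level. Origin as furnace (same axes). Its axis runs at 120 mm above the bench from the mouth at x = 0 to x = 270 mm; its inner floor is 107.5 mm above the bench
- tray: loading tray: folded steel chute, open on top and at its rear, fixed on a stand. Origin and axes as furnace. Runs from x = -100 mm (rear) to +15 mm, where its spout ends inside the tube's mouth. Flat floor 9 mm wide, 109 mm above the bench (the boat drops 1.5 mm off the spout to the tube's floor); sides rise outward at 45 degrees to 116 mm, where the chute is 22 mm wide
- end_cap: steel cap on the tube's far end, with a gland clamping the thermocouple sheath: a cream ceramic stick, 8 mm diameter, lying along the tube's floor. Origin and axes as furnace; inner face of the cap at x = 262 mm. The sheath's flat tip faces the mouth, somewhere between x = 118 and 165 mm: set by hand and not measured, firmly clamped; seen through the glass or found by feel
- boat: white porcelain boat with dark pellets, 64 mm long (x), 8 mm wide at the foot, 14 mm at the top, 12 mm high, 20 to 45 g. Origin: centre of its underside; x along it, towards the furnace. Starts in the tray, its rear end wall 4 to 24 mm ahead of the tray's rear end. End walls 9 mm wide, from 1.5 to 11.5 mm above the underside
- rod: push rod, 100 g: square wooden handle 14 x 14 mm with a black band, then a steel shaft of 6 mm diameter ending in an 8 mm button. Origin: on the axis, in the middle of the band (the place to grip, near the centre of mass); x along the rod towards the button. Handle from x = -75 to +35 mm, with a brass finger guard of 28 mm diameter at 21 to 25 mm; shaft on to the button's flat face at x = 250 mm
- rest: rod rest: steel plate 240 x 60 x 8 mm with two white U-shaped cradles, fixed. Origin: on the bench below the rod's band as it lies; x along the lying rod towards its button. Cradles at x = -60 mm (handle; slot 22 mm wide) and +120 mm (shaft; slot 14 mm wide), open upward, walls 14 mm high, 10 mm thick; the handle between is free to grip. A lying rod is level, axis 50 mm above the bench
- reagent: blue reagent bottle, 64 mm diameter, 124 mm high, a bystander. Origin: centre of its foot
- dropper: small brown dropper bottle with a red bulb, 36 mm diameter, 100 mm high, a bystander. Origin: centre of its foot
- weigh_jar: low glass weighing jar with a green lid, 52 mm diameter, 62 mm high, a bystander. Origin: centre of its foot

How it is judged:
By the outcome, as a careful person would: the job done as asked, in the order asked, and still so for the second after the job is handed in, with the robot touching nothing.
It also fails if it takes over 67 s, if anything falls off the work surface, if the arm or the gripper's body presses on something with over 40 N, if the wrist force passes 120 N, or if a joint passes its speed limit or range.

## Working session

There is one attempt and no reset: what is moved stays moved. The work goes in short steps, Python scripts to look and compute and a tool call to move; the robot and the scene stay as the last step left them, time stands still between calls to the robot, and variables do not carry over. Pictures are saved under pics/ and viewed, at most 10 in all, crops included, and the job is handed in when it is done.

Besides the shell and the picture viewer there is one more tool, called by a JSON object that holds its "op" and its "data". step_arm: Moves the arm, as the interface text tells. Its arguments: {"type":"object","properties":{"series":{"type":"array"},"gripper":{"type":"number"},"newtons":{"type":"number"}},"required":["series"]}

```bash
mkdir -p pics
cat > h.py <<'E'
import numpy as np, cv2
from scipy.spatial.transform import Rotation as R
from workcell import monitor, viewer, job
def ray(p,uv):
    K=np.array(p["intrinsics"]);T=np.array(p["T"])
    d=np.linalg.inv(K)@[uv[0],uv[1],1]; d=T[:3,:3]@(d*[1,-1,-1])
    return T[:3,3],d/np.linalg.norm(d)
def onz(p,uv,z):
    o,d=ray(p,uv); return o+d*(z-o[2])/d[2]
def proj(p,X):
    K=np.array(p["intrinsics"]);T=np.array(p["T"])
    c=(np.linalg.inv(T)@[*X,1])[:3]*[1,-1,-1]; u=K@c; return u[:2]/u[2]
def tri(a,b):
    (o1,d1),(o2,d2)=a,b
    s=np.linalg.lstsq(np.c_[d1,-d2],o2-o1,rcond=None)[0]
    p,q=o1+s[0]*d1,o2+s[1]*d2; return (p+q)/2,np.linalg.norm(p-q)
E
python3 - <<'E'
from h import *
np.set_printoptions(precision=4,suppress=True)
P={n:viewer.read_camera(n) for n in("side","top")}
for n,p in P.items():
    cv2.imwrite(f"pics/{n}0.png",p["image"][:,:,::-1]); print(n,p.keys(),np.array(p["intrinsics"]).tolist());print(np.array(p["T"]))
    for l in "furnace tube tray end_cap boat rod rest reagent dropper weigh_jar".split():
        b=viewer.boxes_of(p,l)[:2];s=viewer.spot_point(p,l)[:2]
        print(l,[(np.round(x["extent"]),round(x["score"],2)) for x in b],[(np.round(x["point"],1),round(x["score"],2)) for x in s], onz(p,s[0]["point"],0) if s else'')
print(monitor.read_state())
E
```

```text
side dict_keys(['image', 'intrinsics', 'T', 'shot']) [[355.11621743020265, 0.0, 255.6630375210398], [0.0, 355.11621743020265, 191.4772635094874], [0.0, 0.0, 1.0]]
[[-0.9987  0.0442 -0.0267  0.5446]
 [-0.0487 -0.6364  0.7698  0.6676]
 [ 0.0171  0.7701  0.6377  0.5069]
 [ 0.      0.      0.      1.    ]]
furnace [(array([228., 135., 119., 132.]), 0.95), (array([168., 232.,  29.,  39.]), 0.52)] [(array([256.1, 172.4]), 0.58)] [ 0.5682 -0.0159  0.    ]
tube [(array([259., 105.,  14.,  56.]), 0.74)] [] 
tray [(array([256., 165.,  28.,  69.]), 0.75)] [(array([256.7, 172.4]), 0.76)] [ 0.5668 -0.016   0.    ]
end_cap [(array([258.,  77.,  19.,  16.]), 0.68)] [] 
boat [(array([255., 145.,   8.,  23.]), 0.53)] [(array([255.6, 147.1]), 0.48)] [ 0.5749 -0.1275  0.    ]
rod [] [(array([344.9, 260.9]), 0.83), (array([338.4, 278.6]), 0.32)] [0.394  0.2424 0.    ]
rest [] [(array([341.2, 278.5]), 0.56)] [0.406 0.282 0.   ]
reagent [(array([183., 187.,  34.,  62.]), 0.97)] [(array([185.9, 208.1]), 0.73)] [0.7099 0.1208 0.    ]
dropper [(array([161., 262.,  26.,  48.]), 0.88)] [(array([164.5, 278.6]),
[... 1231 characters left out ...]
41 0.    ]
dropper [(array([186., 123.,  22.,  30.]), 0.88)] [(array([189.5, 127.3]), 0.62)] [0.7118 0.2981 0.    ]
weigh_jar [] [(array([349.8, 192.8]), 0.68), (array([230.5, 122.1]), 0.59)] [ 0.5751 -0.0177  0.    ]
{'time': 2.1, 'q': array([-1.3259,  0.2639,  1.604 , -0.    ,  1.2737, -0.0369]), 'joint_vel': array([ 0.0004,  0.0011,  0.0002, -0.0006, -0.0014, -0.001 ]), 'joint_torque': array([  0.0001, -51.5045, -36.7713,   0.0001,   0.001 ,   0.    ]), 'tool_pos': array([ 0.1877, -0.6483,  0.206 ]), 'tcp_rot': array([-3.1104, -0.4411,  0.    ]), 'wrist_force': array([ 0.2417, -0.7037, -0.3631]), 'torque': array([-0.0727,  0.0345,  0.0146]), 'grip_force': 0.0, 'width': 0.9988571442063758}
```

View pics/side0.png

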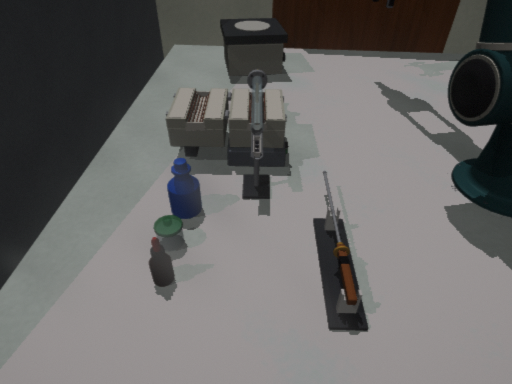

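View pics/top0.png

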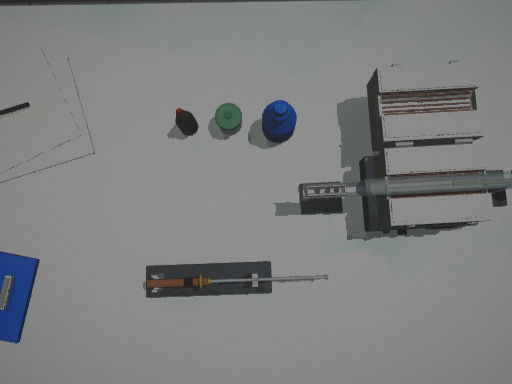

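```bash
cat > ov.py <<'E'
from h import *
def F2W(f,X):
    x,y,a=f; c,s=np.cos(a),np.sin(a); return np.array([x+c*X[0]-s*X[1],y+s*X[0]+c*X[1],X[2]])
def overlay(p,box,k,items):
    c0,r0,c1,r1=box
    im=cv2.resize(p["image"][r0:r1,c0:c1,::-1],None,fx=k,fy=k,interpolation=cv2.INTER_CUBIC)
    for f,segs,col in items:
        for A,B in segs:
            a,b=[tuple(int(v) for v in ((proj(p,F2W(f,X))-[c0,r0]+.5)*k)) for X in(A,B)]
            cv2.line(im,a,b,col,1)
    return im
mm=lambda *v:np.array(v)/1000
TRAY=[(mm(-100,s*11,116),mm(0,s*11,116)) for s in(1,-1)]+[(mm(-100,-11,116),mm(-100,11,116))]
TUBE=[(mm(0,s*15,120),mm(262,s*15,120)) for s in(1,-1)]+[(mm(0,-15,120),mm(0,15,120)),(mm(0,0,120),mm(262,0,120))]
ROD=[(mm(-75,s*7,50),mm(35,s*7,50)) for s in(1,-1)]+[(mm(35,0,50),mm(250,0,50)),(mm(250,-4,50),mm(250,4,50)),(mm(-75,-7,50),mm(-75,7,50)),(mm(23,-14,50),mm(23,14,50))]
E
python3 - <<'E'
from ov import *
import sys
f=(0.571,-0.015,-np.pi/2); 
p=viewer.read_camera("top"); q=viewer.read_camera("side")
a=onz(p,(147.5,284.5),.05);b=onz(p,(327.5,277),.05); yaw=np.arctan2(*(b-a)[1::-1]); print(a,b,np.linalg.norm(b-a),yaw)
o=a+(b-a)*75/325; r=(o[0],o[1],yaw); print(r)
g,y,m=(0,255,0),(0,255,255),(255,0,255)
A=overlay(p,(292,160,512,225),3.6,[(f,TRAY,g),(f,TUBE,y)])
B=overlay(p,(140,262,340,300),4,[(r,ROD,g)])
C=overlay(q,(225,65,290,200),2.0,[(f,TRAY,g),(f,TUBE,y)]); 
D=overlay(q,(300,165,375,330),1.3,[(r,ROD,g)])
im=np.zeros((600,800,3),np.uint8)
im[:A.shape[0],:A.shape[1]]=A[:, :800]; h=A.shape[0]+2
im[h:h+B.shape[0],:B.shape[1]]=B[:,:800]; im=im
h+=B.shape[0]+2
C=cv2.resize(C,None,fx=(600-h)/C.shape[0],fy=(600-h)/C.shape[0])
im[h:h+C.shape[0],:C.shape[1]]=C
im[h:h+min(D.shape[0],600-h),300:300+D.shape[1]]=D[:600-h]
cv2.imwrite("pics/ov1.png",im)
E
```

```text
[0.40747815 0.3625259  0.05      ] [0.41699192 0.03840449 0.05      ] 0.32426100280891035 -1.5414522709965595
(np.float64(0.4096736373042108), np.float64(0.28772865375271955), np.float64(-1.5414522709965595))
```

View pics/ov1.png

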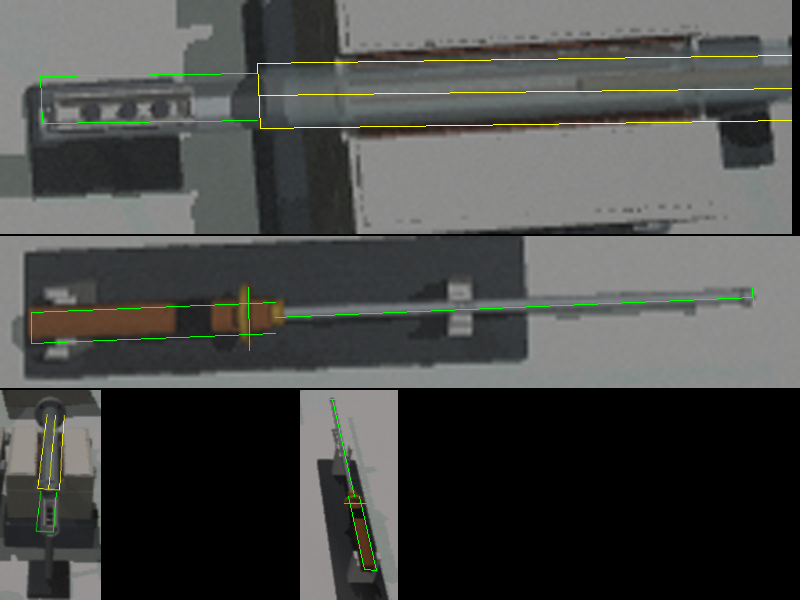

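Run:
```python
from ov import *
p=viewer.read_camera("top"); q=viewer.read_camera("side")
uv=lambda x,y:(292+x/3.6-.5,160+y/3.6-.5)
W=np.array([onz(p,uv(*c),.12)[:2] for c in[(115,106),(258,95),(730,64)]]); print(W)
s=np.polyfit(W[:,1],W[:,0],1); print(s); yaw=-np.pi/2-np.arctan(s[0]); m=W[1,1]; print(yaw+np.pi/2)
f=(np.polyval(s,m),m,yaw); print(f)
ur=lambda x,y:(140+x/4-.5,262+(y-236)/4-.5)
a=onz(p,ur(105,320),.05);b=onz(p,ur(752,296.5),.05); ry=np.arctan2(*(b-a)[1::-1])
band=onz(p,ur(194,317),.055); end=b; print(band,b,np.linalg.norm(b-band))
o=b-(b-a)/np.linalg.norm(b-a)*.25; r=(o[0],o[1],ry); print(r,ry+np.pi/2)
g,y=(0,255,0),(0,255,255)
A=overlay(p,(296,165,406,213),7.2,[(f,TRAY,g),(f,TUBE[:3],y)])
B=overlay(p,(400,160,510,200),7.2,[(f,TUBE[:2],y)])
cv2.imwrite("pics/ov2.png",np.vstack([A[:340],B[:258]]))
C=overlay(q,(235,65,280,200),4.4,[(f,TRAY,g),(f,TUBE,y)]); 
D=overlay(q,(310,165,370,325),3.7,[(r,ROD,g)])
E=overlay(p,(140,265,335,297),1.8,[(r,ROD,g)])
im=np.zeros((594,800,3),np.uint8);im[:C.shape[0],:C.shape[1]]=C;im[:D.shape[0],210:210+D.shape[1]]=D;im[:E.shape[0],440:440+E.shape[1]]=E
cv2.imwrite("pics/ov3.png",im)
```

```text
[[ 0.56720057  0.05153801]
 [ 0.57140938 -0.01450613]
 [ 0.58281691 -0.23217629]]
[-0.05438482  0.57027132]
0.05433129634735856
(np.float64(0.5710602346753995), np.float64(-0.014506128668348939), np.float64(-1.516465030447538))
[0.41196323 0.28851881 0.055     ] [0.41765645 0.03838484 0.05      ] 0.25024870651099984
(np.float64(0.41163841278626073), np.float64(0.2883123964654573), np.float64(-1.546721839219957)) 0.024074487574939463
```

View pics/ov2.png

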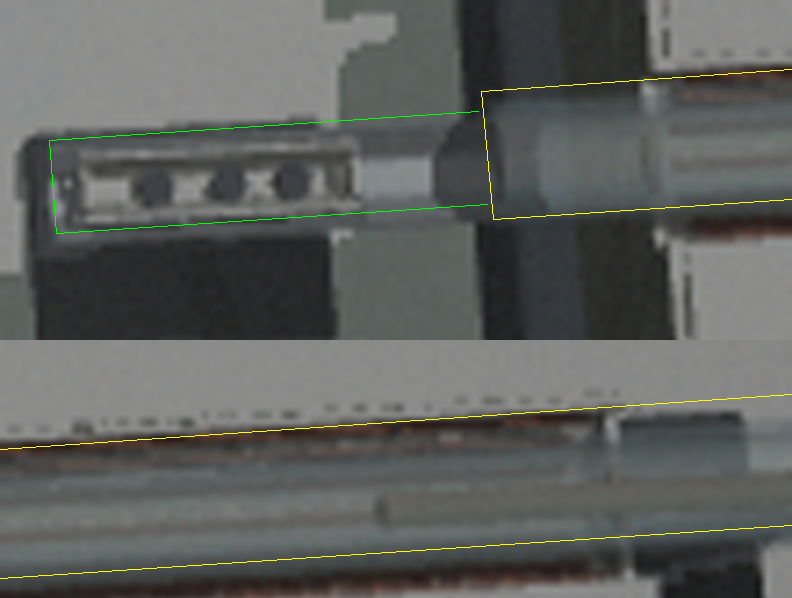

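View pics/ov3.png

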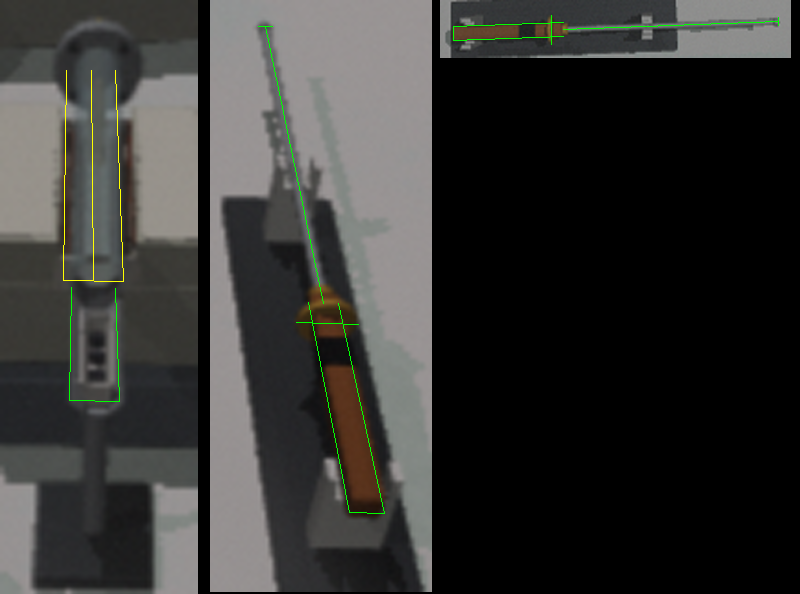

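The top picture shows tray and boat at about (325,190), with the tube running to the right. The sheath tip is visible near (453,184), roughly 147 mm from the mouth. The rod's band is at about (188,282) and its button at (327,277). Moving now.

{"op": "step_arm", "data": {"series": [0.0425, -0.045, 0, -0.164, 0.085, -0.09, 0, -0.328, 0.1275, -0.135, 0, -0.492, 0.17, -0.18, 0, -0.656, 0.2125, -0.225, 0, -0.82, 0.255, -0.27, 0, -0.984, 0.2975, -0.315, 0, -1.148, 0.34, -0.36, 0, -1.312], "gripper": 0.6, "newtons": 70}}

```text
time: 3.3
tool_pos: [0.4149, -0.2063, 0.2065]
tcp_rot: [2.189, 2.251, 0.001]
wrist_force: [1.3, -0.3, -0.3]
width: 0.605
grip_force: 0.0
```

```bash
cat >> h.py <<'E'
def rel(x,y,z,yaw):
    s=monitor.read_state(); M=R.from_rotvec(s["tcp_rot"]).as_matrix(); d=M.T@(np.array([x,y,z])-s["tool_pos"])
    w=np.arctan2(M[1,0],M[0,0]); t=-((yaw-w+np.pi)%(2*np.pi)-np.pi)
    print("t",round(s["time"],2),"pos",np.round(s["tool_pos"],4),"yaw",round(w,4),"q",np.round(s["q"],2),"F",np.round(s["wrist_force"],2),"w",round(s["width"],3),"zaxis",np.round(M[:,2],4)); print("rel",np.round(d,4),"turn",round(t,4))
E
python3 -c "
from h import *
rel(.411,.288,.15,1.595)"
```

```text
t 3.3 pos [ 0.4149 -0.2063  0.2065] yaw 1.5988 q [-0.52 -0.15  2.04  0.    1.25 -0.54] F [ 1.34 -0.31 -0.3 ] w 0.605 zaxis [ 1.4e-03 -7.0e-04 -1.0e+00]
rel [0.4943 0.0098 0.0561] turn 0.0038
```

{"op": "step_arm", "data": {"series": [0.061, 0.001, 0, 0, 0.122, 0.002, 0, 0, 0.183, 0.004, 0, 0, 0.244, 0.005, 0, 0, 0.305, 0.006, 0, 0, 0.366, 0.008, 0, 0, 0.427, 0.009, 0.02, 0, 0.488, 0.01, 0.04, 0]}}

```text
time: 4.3
tool_pos: [0.4131, 0.2793, 0.1675]
tcp_rot: [2.194, 2.247, 0.004]
wrist_force: [0.8, -0.1, -0.1]
width: 0.602
grip_force: 0.0
```

```bash
python3 -c "
from h import *
rel(.411,.288,.031,1.595)"
```

```text
t 4.3 pos [0.4131 0.2793 0.1675] yaw 1.5944 q [ 0.54 -0.05  2.02 -0.    1.17  0.52] F [ 0.79 -0.07 -0.08] w 0.602 zaxis [ 0.0022  0.001  -1.    ]
rel [ 0.0087 -0.0022  0.1365] turn -0.0006
```

{"op": "step_arm", "data": {"series": [0.008, -0.002, 0.03, 0, 0.008, -0.002, 0.07, 0, 0.008, -0.002, 0.1, 0, 0.008, -0.002, 0.12, 0, 0.008, -0.002, 0.13, 0, 0.008, -0.002, 0.1365, 0, 0.008, -0.002, 0.1365, 0]}}

```text
time: 5.18
tool_pos: [0.4111, 0.2849, 0.0308]
tcp_rot: [2.196, 2.247, 0.001]
wrist_force: [-0.9, -0.2, -0.2]
width: 0.596
grip_force: 0.0
```

```bash
python3 -c "
from h import *
rel(.411,.288,.031,1.595)
p=viewer.read_camera('side');q=viewer.read_camera('top')
a=cv2.resize(p['image'][150:340,290:400,::-1],None,fx=3,fy=3);b=cv2.resize(q['image'][230:330,130:290,::-1],None,fx=2.9,fy=2.9)
im=np.zeros((570,800,3),np.uint8);im[:,:330]=a;im[:b.shape[0],332:332+b.shape[1]]=b
cv2.imwrite('pics/g1.png',im)"
```

```text
t 5.17 pos [0.4111 0.2849 0.0308] yaw 1.5937 q [0.56 0.12 2.13 0.   0.89 0.53] F [-0.94 -0.19 -0.19] w 0.596 zaxis [ 4.e-04  2.e-04 -1.e+00]
rel [ 0.0031  0.     -0.0002] turn -0.0013
```

View pics/g1.png

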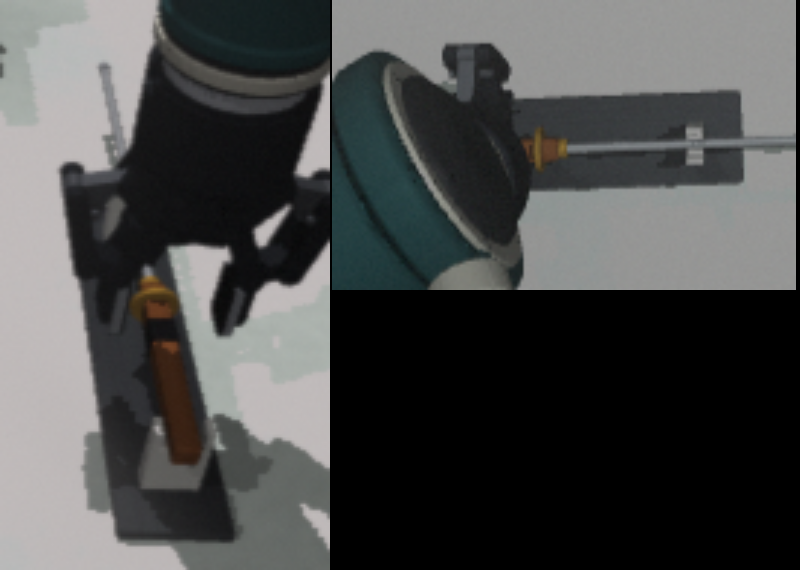

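```bash
python3 -c "
from h import *
p=viewer.read_camera('side')
for X in [(.411,.285,.031),(.4111,.285,.05),(.411-.0255,.285,.031),(.411+.0255,.285,.031)]: print((proj(p,X)-[290,150]+.5)*3)
"
```

```text
[156.38555671 356.92695455]
[162.1600877  334.95724282]
[202.36880598 359.21350778]
[110.50734967 354.64562462]
```

{"op": "step_arm", "data": {"series": [0.003, 0, 0, 0, 0.003, 0, 0, 0, 0.003, 0, 0, 0], "gripper": 0.25, "newtons": 20}}

```text
time: 5.7
tool_pos: [0.4108, 0.2879, 0.0307]
tcp_rot: [2.195, 2.247, 0.0]
wrist_force: [0.4, 0.5, -0.2]
width: 0.248
grip_force: 0.0
```

```bash
python3 -c "
from h import *
rel(.411,.288,.031,1.595)
p=viewer.read_camera('side')
cv2.imwrite('pics/g2.png',cv2.resize(p['image'][225:320,315:390,::-1],None,fx=6,fy=6))"
```

```text
t 5.7 pos [0.4108 0.2879 0.0307] yaw 1.594 q [ 0.56  0.12  2.13 -0.    0.89  0.54] F [ 0.36  0.53 -0.18] w 0.248 zaxis [ 2.e-04  1.e-04 -1.e+00]
rel [ 0.0001  0.0002 -0.0003] turn -0.001
```

View pics/g2.png

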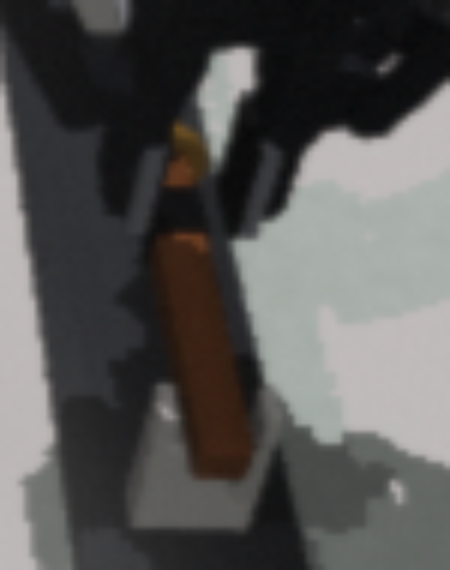

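{"op": "step_arm", "data": {"series": [0, 0.002, 0, 0, 0, 0.002, 0, 0]}}

```text
time: 6.0
tool_pos: [0.4129, 0.2879, 0.0306]
tcp_rot: [2.196, 2.247, 0.0]
wrist_force: [-0.2, -0.1, 0.2]
width: 0.253
grip_force: 0.0
```

{"op": "step_arm", "data": {"series": [0, 0, 0, 0, 0, 0, 0, 0, 0, 0, 0, 0, 0, 0, 0, 0], "gripper": 0, "newtons": 70}}

```text
time: 6.5
tool_pos: [0.4128, 0.2879, 0.0308]
tcp_rot: [2.196, 2.247, 0.0]
wrist_force: [-1.2, -1.2, 3.2]
width: 0.101
grip_force: 68.9
```

{"op": "step_arm", "data": {"series": [0, 0, -0.01, 0, 0, 0, -0.04, 0, 0, 0, -0.08, 0, 0, 0, -0.115, 0, 0.02, 0.02, -0.12, 0, 0.04, 0.06, -0.12, -0.01, 0.06, 0.105, -0.12, -0.021, 0.075, 0.141, -0.12, -0.021]}}

```text
time: 7.5
tool_pos: [0.5534, 0.3669, 0.1507]
tcp_rot: [2.172, 2.27, 0.001]
wrist_force: [0.3, -0.1, -1.3]
width: 0.102
grip_force: 68.6
```

Run:
```python
from ov import *
rel(.5527,.366,.14,1.615)
f=(0.5694,-0.0135,-np.pi/2+.044)
p=viewer.read_camera("top"); q=viewer.read_camera("side")
for c in(p,q): print([(b['point'],b['score']) for b in viewer.spot_point(c,'boat')[:1]],[(b['extent'],b['score']) for b in viewer.boxes_of(c,'boat')[:1]])
s=monitor.read_state(); M=R.from_rotvec(s["tcp_rot"]).as_matrix(); g=s["tool_pos"]-M[:,2]*.019; bt=g-M[:,0]*.25; print(g,bt,proj(p,bt),proj(q,bt))
z=g[2]*1000; r=(g[0],g[1],np.arctan2(-M[1,0],-M[0,0]))
S=[(mm(30,0,z),mm(250,0,z)),(mm(250,-4,z),mm(250,4,z))]
A=overlay(p,(230,165,400,225),4.7,[(f,TRAY,(0,255,0)),(f,TUBE[:3],(0,255,255)),(r,S[1:],(255,0,255))])
B=overlay(q,(200,90,310,240),2.1,[(f,TRAY,(0,255,0)),(r,S[1:],(255,0,255))])
im=np.zeros((600,800,3),np.uint8);im[:A.shape[0],:]=A[:,:800];im[284:284+B.shape[0],:B.shape[1]]=B[:316]
B=overlay(q,(200,90,310,240),2.1,[]);im[284:284+B.shape[0],300:300+B.shape[1]]=B[:316]
cv2.imwrite("pics/b1.png",im)
```

```text
t 7.5 pos [0.5534 0.3669 0.1507] yaw 1.615 q [0.55 0.28 1.69 0.   1.17 0.5 ] F [ 0.33 -0.08 -1.27] w 0.102 zaxis [ 4.e-04  3.e-04 -1.e+00]
rel [-0.0009 -0.0008  0.0106] turn 0.0
[([322.4, 191.5], 0.74)] [([325.4, 190.5, 39.6, 7.8], 0.89)]
[([339.5, 276.1], 0.17)] []
[0.55092709 0.36557194 0.1691455 ] [0.56192959 0.11581422 0.16931403] [286.36957758 188.53587659] [257.76235864 140.50003988]Traceback (most recent call last):
  File "<stdin>", line 11, in <module>
ValueError: could not broadcast input array from shape (282,799,3) into shape (282,800,3)
```

{"op": "step_arm", "data": {"series": [0, 0, 0.015, 0, 0, 0, 0.03, 0, 0, 0, 0.045, 0, 0, 0, 0.052, 0, 0, 0, 0.052, 0, 0, 0, 0.052, 0]}}

```text
time: 8.55
tool_pos: [0.5524, 0.3663, 0.099]
tcp_rot: [2.172, 2.27, 0.001]
wrist_force: [-0.1, -0.2, -0.3]
width: 0.101
grip_force: 68.6
```

```bash
cat > look.py <<'E'
from ov import *
import sys
f=(0.5694,-0.0135,-np.pi/2+.044)
p=viewer.read_camera("top"); q=viewer.read_camera("side")
s=monitor.read_state(); M=R.from_rotvec(s["tcp_rot"]).as_matrix(); g=s["tool_pos"]-M[:,2]*.019; bt=g-M[:,0]*.25; print(g,bt,proj(p,bt),proj(q,bt))
z=g[2]*1000; r=(g[0],g[1],np.arctan2(-M[1,0],-M[0,0]))
S=[(mm(250,-4,z),mm(250,4,z))]
A=overlay(p,(230,165,400,225),4.7,[(f,TRAY,(0,255,0)),(f,TUBE[:3],(0,255,255)),(r,S,(255,0,255))])
B=overlay(q,(225,90,295,190),3.1,[(f,TRAY,(0,255,0)),(r,S,(255,0,255))])
C=overlay(q,(225,90,295,190),3.1,[])
im=np.zeros((600,800,3),np.uint8)
im[:A.shape[0],:A.shape[1]]=A;im[284:284+B.shape[0],:B.shape[1]]=B;im[284:284+C.shape[0],300:300+C.shape[1]]=C
cv2.imwrite(sys.argv[1],im)
E
python3 look.py pics/b2.png
```

```text
[0.55258628 0.36640245 0.11844819] [0.56357194 0.116644   0.11825852] [284.24300866 191.7807979 ] [256.31521096 163.9246531 ]
```

View pics/b2.png

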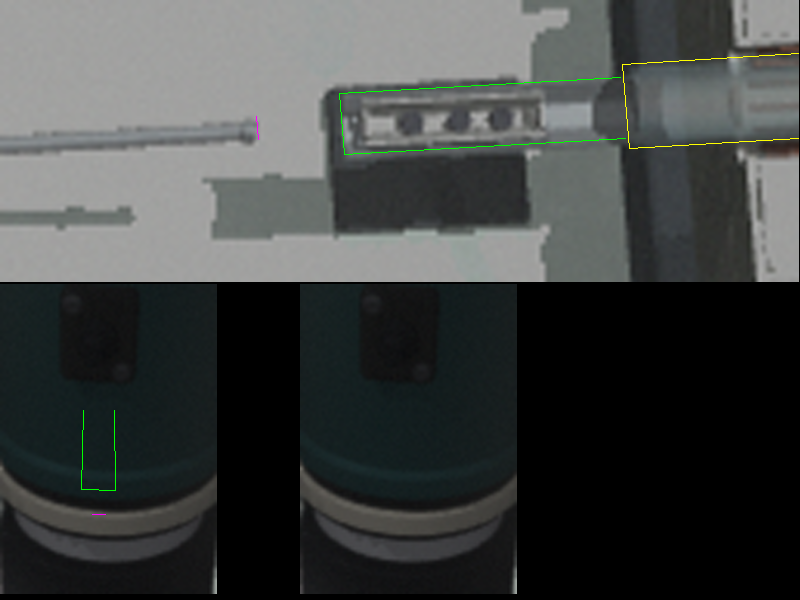

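Rod and boat are in line in the picture: the button is at crop (250,132), and the boat's axis extrapolates to (250,130). Advancing into the tray.

{"op": "step_arm", "data": {"series": [0, 0, 0.003, 0, -0.008, 0, 0.003, 0, -0.016, 0, 0.003, 0, -0.022, 0, 0.003, 0, -0.026, 0, 0.003, 0, -0.029, 0, 0.003, 0, -0.032, 0, 0.003, 0]}}

```text
time: 9.52
tool_pos: [0.5535, 0.3344, 0.0957]
tcp_rot: [-2.172, -2.269, -0.001]
wrist_force: [-0.4, 3.9, -0.9]
width: 0.099
grip_force: 68.7
```

{"op": "step_arm", "data": {"series": [-0.001, 0, 0, 0, -0.002, 0, 0, 0, -0.003, 0, 0, 0, -0.004, 0, 0, 0, -0.005, 0, 0, 0, -0.006, 0, 0, 0, -0.007, 0, 0, 0, -0.008, 0, 0, 0]}}

```text
time: 10.52
tool_pos: [0.5536, 0.3256, 0.0953]
tcp_rot: [2.172, 2.27, -0.001]
wrist_force: [1.0, 0.7, -0.8]
width: 0.1
grip_force: 68.7
```

```bash
python3 -c "
from h import *
rel(.5527,.366,.096,1.615)
p=viewer.read_camera('top')
print([(b['extent'],b['score']) for b in viewer.boxes_of(p,'boat')[:1]])"
```

```text
t 10.53 pos [0.5536 0.3256 0.0953] yaw 1.6146 q [ 0.49  0.29  1.78 -0.    1.07  0.45] F [ 0.99  0.66 -0.75] w 0.1 zaxis [-4.e-04 -6.e-04 -1.e+00]
rel [ 0.0404  0.0009 -0.0007] turn -0.0004
[([326.5, 191.1, 41.4, 11.1], 0.85)]
```

{"op": "step_arm", "data": {"series": [-0.003, 0, 0, 0, -0.007, 0, 0, 0, -0.012, 0, 0, 0, -0.017, 0, 0, 0, -0.022, 0, 0, 0, -0.027, 0, 0, 0, -0.032, 0, 0, 0, -0.037, 0, 0, 0]}}

```text
time: 11.62
tool_pos: [0.5553, 0.2888, 0.0955]
tcp_rot: [-2.172, -2.27, 0.0]
wrist_force: [-0.8, 0.7, -1.1]
width: 0.1
grip_force: 68.7
```

{"op": "step_arm", "data": {"series": [-0.005, 0, 0, 0, -0.01, 0, 0, 0, -0.014, 0, 0, 0, -0.018, 0, 0, 0, -0.022, 0, 0, 0, -0.026, 0, 0, 0, -0.03, 0, 0, 0, -0.033, 0, 0, 0]}}

```text
time: 12.62
tool_pos: [0.5568, 0.2559, 0.0955]
tcp_rot: [2.172, 2.27, 0.0]
wrist_force: [0.2, 0.6, 0.2]
width: 0.099
grip_force: 68.7
```

```bash
python3 look.py pics/b3.png; python3 -c "
from h import *
rel(.5527,.366,.096,1.615)
p=viewer.read_camera('top')
print([(b['extent'],b['score']) for b in viewer.boxes_of(p,'boat')[:1]])"
```

```text
[0.55680437 0.25579219 0.11454405] [0.56771915 0.00603057 0.11458058] [350.17408476 188.70686406] [256.79327664 135.45201849]
t 12.72 pos [0.5568 0.2558 0.0955] yaw 1.6145 q [ 0.39  0.24  1.85 -0.    1.05  0.35] F [-0.54  0.95 -1.22] w 0.096 zaxis [-1.e-04 -1.e-04 -1.e+00]
rel [ 0.1103  0.0007 -0.0005] turn -0.0005
[([355.2, 188.6, 16.7, 7.6], 0.6)]
```

View pics/b3.png

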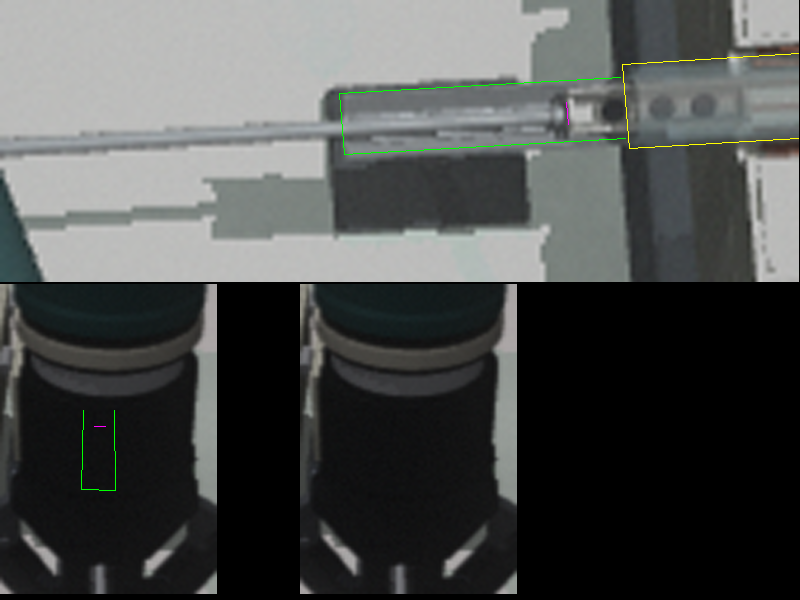

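{"op": "step_arm", "data": {"series": [-0.003, 0, 0, 0, -0.007, 0, 0, 0, -0.012, 0, 0, 0, -0.017, 0, 0, 0, -0.022, 0, 0, 0, -0.027, 0, 0, 0, -0.032, 0, 0, 0, -0.037, 0, 0, 0]}}

```text
time: 13.82
tool_pos: [0.5584, 0.2189, 0.0956]
tcp_rot: [2.172, 2.27, 0.0]
wrist_force: [-0.5, 0.4, -1.5]
width: 0.103
grip_force: 68.7
```

{"op": "step_arm", "data": {"series": [-0.005, 0, 0, 0, -0.01, 0, 0, 0, -0.015, 0, 0, 0, -0.02, 0, 0, 0, -0.025, 0, 0, 0, -0.03, 0, 0, 0, -0.034, 0, 0, 0, -0.037, 0, 0, 0]}}

```text
time: 14.82
tool_pos: [0.5601, 0.182, 0.0956]
tcp_rot: [-2.172, -2.27, -0.0]
wrist_force: [0.1, 0.3, -1.6]
width: 0.102
grip_force: 68.7
```

Run:
```python
from h import *
np.set_printoptions(precision=4,suppress=True)
rel(.5527,.366,.096,1.615)
p=viewer.read_camera('top')
print([(b['extent'],b['score']) for b in viewer.boxes_of(p,'boat')[:1]])
np.save('t4.npy',p['image'])
cv2.imwrite('pics/b4.png',cv2.resize(p['image'][165:215,345:495,::-1],None,fx=5.3,fy=5.3,interpolation=cv2.INTER_CUBIC))
```

```text
t 14.82 pos [0.5601 0.182  0.0956] yaw 1.6147 q [0.27 0.2  1.9  0.   1.04 0.23] F [ 0.07  0.33 -1.59] w 0.102 zaxis [ 0.  0. -1.]
rel [ 0.1842  0.0007 -0.0004] turn -0.0003
[]
```

View pics/b4.png

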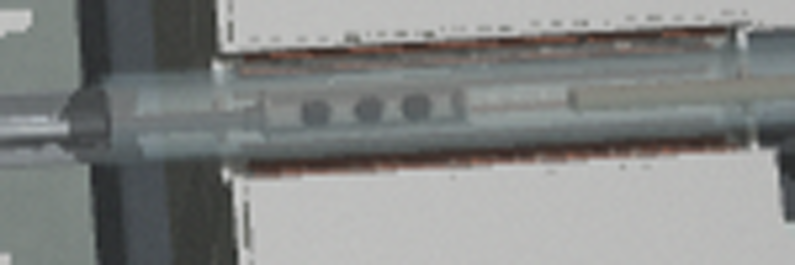

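The boat spans crop columns 265–467, with the sheath tip at 570, so the gap is about 32 mm.

{"op": "step_arm", "data": {"series": [-0.004, 0, 0, 0, -0.008, 0, 0, 0, -0.012, 0, 0, 0, -0.015, 0, 0, 0, -0.018, 0, 0, 0, -0.02, 0, 0, 0, -0.022, 0, 0, 0, -0.023, 0, 0, 0]}}

```text
time: 15.92
tool_pos: [0.5611, 0.1591, 0.0955]
tcp_rot: [-2.172, -2.27, 0.0]
wrist_force: [0.2, 0.5, -0.6]
width: 0.098
grip_force: 68.6
```

{"op": "step_arm", "data": {"series": [-0.0005, 0, 0, 0, -0.001, 0, 0, 0, -0.0015, 0, 0, 0, -0.002, 0, 0, 0, -0.0025, 0, 0, 0, -0.003, 0, 0, 0, -0.0035, 0, 0, 0, -0.004, 0, 0, 0]}}

```text
time: 16.92
tool_pos: [0.5613, 0.1552, 0.0956]
tcp_rot: [2.172, 2.27, 0.0]
wrist_force: [0.1, 0.6, -0.6]
width: 0.1
grip_force: 68.6
```

{"op": "step_arm", "data": {"series": [-0.0004, 0, 0, 0, -0.0008, 0, 0, 0, -0.0012, 0, 0, 0, -0.0016, 0, 0, 0, -0.002, 0, 0, 0]}}

```text
time: 17.55
tool_pos: [0.5613, 0.1532, 0.0955]
tcp_rot: [-2.172, -2.27, 0.0]
wrist_force: [0.1, 0.4, -1.1]
width: 0.097
grip_force: 68.6
```

{"op": "step_arm", "data": {"series": [-0.0003, 0, 0, 0, -0.0006, 0, 0, 0, -0.0009, 0, 0, 0, -0.0012, 0, 0, 0]}}

```text
time: 18.05
tool_pos: [0.5614, 0.152, 0.0955]
tcp_rot: [2.172, 2.27, -0.0]
wrist_force: [0.2, 0.2, -0.1]
width: 0.1
grip_force: 68.6
```

{"op": "step_arm", "data": {"series": [-0.0003, 0, 0, 0, -0.0006, 0, 0, 0, -0.0009, 0, 0, 0]}}

```text
time: 18.42
tool_pos: [0.5614, 0.1511, 0.0955]
tcp_rot: [-2.172, -2.27, -0.0]
wrist_force: [-0.1, 0.5, -1.0]
width: 0.104
grip_force: 68.6
```

{"op": "step_arm", "data": {"series": [-0.0003, 0, 0, 0, -0.0006, 0, 0, 0, -0.0009, 0, 0, 0]}}

```text
time: 18.8
tool_pos: [0.5615, 0.1502, 0.0955]
tcp_rot: [2.172, 2.27, 0.0]
wrist_force: [-0.6, -0.2, -0.5]
width: 0.097
grip_force: 68.6
```

{"op": "step_arm", "data": {"series": [-0.0003, 0, 0, 0, -0.0006, 0, 0, 0]}}

```text
time: 19.05
tool_pos: [0.5615, 0.1497, 0.0955]
tcp_rot: [-2.172, -2.27, 0.0]
wrist_force: [-0.3, -0.0, -1.3]
width: 0.099
grip_force: 68.6
```

{"op": "step_arm", "data": {"series": [-0.0003, 0, 0, 0, -0.0006, 0, 0, 0]}}

```text
time: 19.3
tool_pos: [0.5615, 0.1491, 0.0955]
tcp_rot: [2.172, 2.27, -0.0]
wrist_force: [-0.2, 0.2, -1.0]
width: 0.097
grip_force: 68.6
```

{"op": "step_arm", "data": {"series": [-0.0003, 0, 0, 0, -0.0006, 0, 0, 0]}}

```text
time: 19.55
tool_pos: [0.5615, 0.1484, 0.0955]
tcp_rot: [-2.172, -2.27, -0.0]
wrist_force: [-0.2, 1.1, -1.9]
width: 0.1
grip_force: 68.6
```

{"op": "step_arm", "data": {"series": [-0.0003, 0, 0, 0, -0.0006, 0, 0, 0]}}

```text
time: 19.8
tool_pos: [0.5616, 0.1479, 0.0956]
tcp_rot: [-2.172, -2.27, 0.0]
wrist_force: [-0.8, 0.2, -0.8]
width: 0.101
grip_force: 68.6
```

Run:
```python
from h import *
p=viewer.read_camera('top')
# profile along boat/sheath line: crop (265,112)->(740,88) of b4
n=96
x=np.linspace(265,740,n)/5.3+345-.5
for off in(-4,0):
  y=(112+off-(np.linspace(265,740,n)-265)*24/475)/5.3+165-.5
  for im in(np.load('t4.npy'),p['image']):
    g=cv2.cvtColor(im,cv2.COLOR_RGB2GRAY); print(cv2.remap(g,x[None].astype('f4'),y[None].astype('f4'),1)[0].tolist())
```

```text
[122, 134, 133, 133, 134, 134, 132, 122, 98, 102, 97, 98, 104, 121, 131, 133, 132, 131, 121, 104, 96, 96, 97, 105, 120, 135, 133, 125, 99, 96, 95, 96, 98, 115, 130, 135, 136, 126, 112, 116, 129, 147, 155, 154, 155, 160, 160, 154, 153, 153, 156, 155, 154, 153, 153, 156, 159, 153, 154, 154, 149, 120, 121, 133, 134, 133, 133, 132, 132, 132, 132, 130, 129, 131, 131, 130, 132, 131, 132, 130, 130, 128, 131, 132, 132, 132, 132, 131, 130, 130, 130, 129, 129, 128, 129, 129]
[128, 130, 133, 135, 135, 132, 133, 136, 138, 136, 136, 140, 139, 142, 134, 134, 129, 117, 113, 117, 114, 114, 124, 137, 135, 133, 134, 134, 133, 103, 95, 96, 96, 95, 108, 127, 135, 136, 135, 124, 98, 96, 95, 95, 96, 114, 132, 134, 128, 105, 96, 95, 96, 96, 101, 120, 136, 136, 133, 117, 112, 112, 136, 134, 133, 133, 132, 131, 132, 132, 131, 130, 130, 130, 130, 131, 131, 130, 131, 131, 129, 130, 131, 132, 130, 131, 130, 130, 130, 130, 129, 127, 128, 128, 129, 128]
[122, 135, 137, 137, 138, 138, 136, 121, 91, 96, 97, 97, 96, 111, 133, 139, 139, 131, 110, 95, 95, 95, 95, 100, 121, 139, 138, 122, 93, 94, 95, 96, 95, 108, 127, 137, 137, 127, 112, 116, 129, 145, 153, 153, 149, 156, 157, 152, 148, 149, 154, 153, 152, 153, 152, 155, 158, 153, 152, 151, 148, 113, 114, 132, 134, 134, 133, 133, 133, 133, 133, 133, 133, 134, 133, 132, 134, 134, 132, 133, 133, 133, 133, 133, 133, 133, 132, 132, 132, 131, 131, 131, 132, 132, 132, 132]
[120, 122, 123, 123, 123, 121, 121, 122, 123, 118, 117, 119, 116, 117, 118, 119, 120, 115, 115, 117, 115, 115, 122, 138, 138, 137, 138, 137, 134, 98, 94, 95, 95, 95, 106, 126, 136, 137, 137, 122, 91, 95, 95, 95, 95, 104, 133, 137, 128, 100, 95, 95, 95, 95, 99, 117, 137, 137, 133, 120, 110, 112, 136, 135, 132, 133, 132, 132, 133, 133, 132, 132, 133, 133, 133, 133, 135, 133, 133, 132, 133, 132, 131, 131, 132, 132, 131, 131, 132, 132, 131, 130, 130, 129, 130, 132]
```

{"op": "step_arm", "data": {"series": [-0.0003, 0, 0, 0, -0.0006, 0, 0, 0]}}

```text
time: 20.1
tool_pos: [0.5616, 0.1473, 0.0955]
tcp_rot: [2.172, 2.27, 0.0]
wrist_force: [-1.4, -0.9, -0.4]
width: 0.098
grip_force: 68.6
```

{"op": "step_arm", "data": {"series": [-0.0003, 0, 0, 0, -0.0006, 0, 0, 0]}}

```text
time: 20.35
tool_pos: [0.5616, 0.1468, 0.0955]
tcp_rot: [-2.172, -2.27, -0.0]
wrist_force: [-0.7, 1.3, -0.3]
width: 0.098
grip_force: 68.6
```

{"op": "step_arm", "data": {"series": [-0.0002, 0, 0, 0, -0.0004, 0, 0, 0]}}

```text
time: 20.6
tool_pos: [0.5616, 0.1467, 0.0956]
tcp_rot: [-2.172, -2.269, -0.001]
wrist_force: [-1.4, 1.6, -0.6]
width: 0.1
grip_force: 68.7
```

{"op": "step_arm", "data": {"series": [-0.0002, 0, 0, 0, -0.0004, 0, 0, 0]}}

```text
time: 20.85
tool_pos: [0.5617, 0.1466, 0.0957]
tcp_rot: [-2.172, -2.269, -0.002]
wrist_force: [0.1, 5.1, -0.6]
width: 0.099
grip_force: 68.7
```

Contact at 5 N, and the tool has stopped advancing. Holding.

{"op": "step_arm", "data": {"series": [0, 0, 0, 0, 0, 0, 0, 0, 0, 0, 0, 0]}}

```text
time: 21.22
tool_pos: [0.5617, 0.1466, 0.0957]
tcp_rot: [-2.172, -2.269, -0.001]
wrist_force: [-0.6, 5.2, -0.7]
width: 0.1
grip_force: 68.7
```

{"op": "step_arm", "data": {"series": [0, 0, 0, 0, 0, 0, 0, 0, 0, 0, 0, 0]}}

```text
time: 21.6
tool_pos: [0.5617, 0.1466, 0.0957]
tcp_rot: [-2.172, -2.269, -0.001]
wrist_force: [-0.4, 4.2, -1.4]
width: 0.096
grip_force: 68.7
```

{"op": "step_arm", "data": {"series": [0.0005, 0, 0, 0, 0.001, 0, 0, 0, 0.003, 0, 0, 0, 0.008, 0, 0, 0, 0.016, 0, 0, 0, 0.026, 0, 0, 0, 0.036, 0, 0, 0, 0.046, 0, 0, 0]}}

```text
time: 22.6
tool_pos: [0.5596, 0.1927, 0.0955]
tcp_rot: [-2.172, -2.27, -0.0]
wrist_force: [0.2, -0.6, -1.4]
width: 0.096
grip_force: 68.6
```

{"op": "step_arm", "data": {"series": [0.01, 0, 0, 0, 0.02, 0, 0, 0, 0.03, 0, 0, 0, 0.04, 0, 0, 0, 0.05, 0, 0, 0, 0.06, 0, 0, 0, 0.07, 0, 0, 0, 0.08, 0, 0, 0]}}

```text
time: 23.6
tool_pos: [0.5561, 0.2725, 0.0955]
tcp_rot: [-2.172, -2.27, -0.0]
wrist_force: [0.2, 0.2, -1.3]
width: 0.1
grip_force: 68.7
```

{"op": "step_arm", "data": {"series": [0.012, 0, 0, 0, 0.025, 0, 0, 0, 0.038, 0, 0, 0, 0.051, 0, 0, 0, 0.064, 0, 0, 0, 0.077, 0, 0, 0, 0.088, 0, 0, 0, 0.095, 0, 0, 0]}}

```text
time: 24.6
tool_pos: [0.5519, 0.3674, 0.0955]
tcp_rot: [2.172, 2.27, -0.0]
wrist_force: [-0.7, -0.7, -2.2]
width: 0.098
grip_force: 68.6
```

Run:
```python
from h import *
rel(.4128,.2879,.15,1.594)
p=viewer.read_camera('top'); n=96
x=np.linspace(265,740,n)/5.3+345-.5
y=(112-4-(np.linspace(265,740,n)-265)*24/475)/5.3+165-.5
g=cv2.cvtColor(p['image'],cv2.COLOR_RGB2GRAY); print(cv2.remap(g,x[None].astype('f4'),y[None].astype('f4'),1)[0][15:70].tolist())
```

```text
t 24.6 pos [0.5519 0.3674 0.0955] yaw 1.6152 q [ 0.55  0.33  1.74 -0.    1.08  0.51] F [-0.67 -0.66 -2.22] w 0.098 zaxis [-0. -0. -1.]
rel [-0.0733 -0.1425 -0.0545] turn 0.0212
[128, 129, 130, 130, 125, 109, 92, 96, 109, 114, 111, 111, 111, 109, 105, 87, 79, 77, 78, 81, 95, 110, 113, 114, 111, 95, 76, 80, 79, 79, 80, 95, 109, 112, 107, 90, 79, 78, 78, 79, 88, 108, 114, 113, 111, 91, 93, 103, 113, 111, 110, 110, 110, 109, 109]
```

{"op": "step_arm", "data": {"series": [0, 0, -0.02, 0, 0, 0, -0.045, 0, -0.01, -0.03, -0.0545, 0.01, -0.03, -0.07, -0.0545, 0.0212, -0.055, -0.11, -0.0545, 0.0212, -0.07, -0.135, -0.0545, 0.0212, -0.0733, -0.1425, -0.0545, 0.0212, -0.0733, -0.1425, -0.0545, 0.0212]}}

```text
time: 25.65
tool_pos: [0.4136, 0.2875, 0.1514]
tcp_rot: [2.196, 2.246, 0.004]
wrist_force: [0.9, 0.4, -0.9]
width: 0.098
grip_force: 68.7
```

{"op": "step_arm", "data": {"series": [0, 0, 0, 0, 0, 0, 0, 0]}}

```text
time: 25.9
tool_pos: [0.4137, 0.2876, 0.1501]
tcp_rot: [2.196, 2.246, 0.0]
wrist_force: [-1.0, -0.2, -1.8]
width: 0.098
grip_force: 68.7
```

Run:
```python
from h import *
rel(.4128,.2879,.0308,1.594)
rel(.4128,.2879,.0308,1.594)
```

```text
t 25.9 pos [0.4137 0.2876 0.1501] yaw 1.5935 q [ 0.56 -0.02  2.03 -0.    1.13  0.54] F [-1.01 -0.2  -1.83] w 0.098 zaxis [ 2.e-04  1.e-04 -1.e+00]
rel [ 0.0003 -0.0009  0.1193] turn -0.0005
t 25.9 pos [0.4137 0.2876 0.1501] yaw 1.5935 q [ 0.56 -0.02  2.03 -0.    1.13  0.54] F [-1.01 -0.2  -1.83] w 0.098 zaxis [ 2.e-04  1.e-04 -1.e+00]
rel [ 0.0003 -0.0009  0.1193] turn -0.0005
```

{"op": "step_arm", "data": {"series": [0, -0.001, 0.02, 0, 0, -0.001, 0.045, 0, 0, -0.001, 0.07, 0, 0, -0.001, 0.09, 0, 0, -0.001, 0.102, 0, 0, -0.001, 0.11, 0, 0, -0.001, 0.114, 0, 0, -0.001, 0.116, 0]}}

```text
time: 26.9
tool_pos: [0.4122, 0.2874, 0.0344]
tcp_rot: [2.196, 2.246, 0.001]
wrist_force: [-0.6, 0.3, -0.9]
width: 0.097
grip_force: 68.7
```

{"op": "step_arm", "data": {"series": [0, 0, 0.001, 0, 0, 0, 0.002, 0, 0, 0, 0.0027, 0, 0, 0, 0.0027, 0]}}

```text
time: 27.4
tool_pos: [0.4119, 0.2872, 0.0314]
tcp_rot: [2.196, 2.247, 0.0]
wrist_force: [-0.2, 0.6, -0.8]
width: 0.097
grip_force: 68.8
```

{"op": "step_arm", "data": {"series": [0.0005, 0.0007, 0.0003, 0, 0.0005, 0.0007, 0.0006, 0, 0.0005, 0.0007, 0.0006, 0]}}

```text
time: 27.78
tool_pos: [0.4126, 0.2878, 0.0309]
tcp_rot: [2.196, 2.247, 0.0]
wrist_force: [-0.1, 1.3, -1.2]
width: 0.093
grip_force: 69.2
```

Run:
```python
from h import *
rel(.4128,.2879,.0308,1.594)
p=viewer.read_camera('top')
g=cv2.cvtColor(p['image'],cv2.COLOR_RGB2GRAY)
# shaft centre rows between cols 265..325 (bright shaft?) vs. initial image
i=cv2.cvtColor(cv2.imread('pics/top0.png'),cv2.COLOR_BGR2GRAY)
for c in(230,256,290,315,326,328,330): print(c,i[270:288,c].tolist(),g[270:288,c].tolist())
```

```text
t 27.77 pos [0.4126 0.2878 0.0309] yaw 1.5935 q [0.56 0.12 2.13 0.   0.89 0.54] F [-0.1   1.34 -1.17] w 0.093 zaxis [ 2.e-04  2.e-04 -1.e+00]
rel [0.0001 0.0002 0.0001] turn -0.0005
230 [54, 54, 56, 55, 53, 54, 55, 57, 65, 105, 125, 96, 45, 44, 56, 54, 54, 55] [60, 59, 61, 60, 59, 61, 60, 58, 70, 112, 129, 100, 41, 46, 58, 61, 60, 56]
256 [55, 62, 71, 77, 127, 141, 142, 135, 87, 107, 102, 103, 135, 115, 113, 138, 110, 52] [62, 64, 76, 84, 136, 150, 151, 143, 94, 116, 111, 111, 148, 124, 119, 145, 117, 55]
290 [142, 141, 142, 141, 140, 137, 111, 109, 125, 97, 84, 105, 141, 142, 142, 141, 141, 141] [152, 152, 151, 152, 152, 152, 145, 114, 134, 104, 90, 111, 151, 151, 151, 150, 150, 151]
315 [141, 141, 143, 141, 144, 136, 109, 129, 102, 119, 142, 143, 143, 140, 141, 143, 142, 142] [151, 150, 153, 150, 151, 145, 113, 134, 108, 111, 150, 151, 150, 150, 151, 150, 151, 152]
326 [141, 141, 142, 143, 134, 95, 115, 116, 91, 103, 142, 142, 140, 143, 140, 141, 139, 141] [152, 152, 151, 152, 144, 96, 120, 126, 101, 115, 151, 152, 150, 151, 151, 152, 151, 150]
328 [143, 142, 142, 142, 141, 142, 136, 114, 143, 142, 141, 142, 141, 141, 142, 141, 141, 141] [152, 152, 152, 153, 151, 151, 148, 116, 123, 151, 151, 152, 150, 150, 152, 151, 151, 151]
330 [143, 139, 141, 142, 141, 144, 142, 143, 141, 141, 141, 141, 143, 141, 142, 142, 141, 140] [151, 151, 153, 152, 151, 152, 151, 151, 151, 152, 151, 150, 150, 151, 151, 152, 153, 150]
```

{"op": "step_arm", "data": {"series": [0, 0, 0, 0, 0, 0, 0, 0, 0, 0, 0, 0, 0, 0, 0, 0], "gripper": 0.5}}

```text
time: 28.32
tool_pos: [0.4125, 0.2877, 0.0308]
tcp_rot: [2.196, 2.247, 0.0]
wrist_force: [0.8, 0.2, 0.2]
width: 0.501
grip_force: 0.0
```

{"op": "step_arm", "data": {"series": [0, 0, -0.005, 0, 0, 0, -0.02, 0, 0, 0, -0.05, 0, 0, 0, -0.09, 0, 0, 0, -0.13, 0, -0.05, 0, -0.15, 0, -0.11, 0, -0.16, 0, -0.17, 0, -0.16, 0]}}

```text
time: 29.32
tool_pos: [0.4175, 0.1166, 0.1936]
tcp_rot: [2.192, 2.246, 0.006]
wrist_force: [0.8, -0.9, 0.5]
width: 0.5
grip_force: 0.0
```

{"op": "step_arm", "data": {"series": [-0.06, 0, 0, 0, -0.12, 0, 0, 0, -0.18, 0, 0, 0, -0.24, 0, 0, 0, -0.27, 0, 0, 0, -0.28, 0, 0, 0, -0.28, 0, 0, 0]}}

```text
time: 30.2
tool_pos: [0.4228, -0.1622, 0.1913]
tcp_rot: [2.197, 2.245, 0.001]
wrist_force: [0.3, 0.9, -0.2]
width: 0.501
grip_force: 0.0
```

Run:
```python
from h import *
rel(.4128,.2879,.0308,1.594)
i=cv2.cvtColor(cv2.imread('pics/top0.png'),cv2.COLOR_BGR2GRAY);j=cv2.cvtColor(cv2.imread('pics/side0.png'),cv2.COLOR_BGR2GRAY)
p=viewer.read_camera('top');q=viewer.read_camera('side')
for n,a,c,(r0,r1,c0,c1) in(('top rod',i,p,(255,300,140,340)),('side rod',j,q,(170,330,300,375)),('bystanders',i,p,(90,150,170,305))):
    g=cv2.cvtColor(c['image'],cv2.COLOR_RGB2GRAY)[r0:r1,c0:c1].astype('f4');b=a[r0:r1,c0:c1].astype('f4')
    print(n,cv2.phaseCorrelate(b,g),(abs(g*np.median(b/(g+1))-b)>25).sum())
for l in('rod','rest'): print(l,[(x['point'],x['score']) for x in viewer.spot_point(p,l)[:1]],[(x['point'],x['score']) for x in viewer.spot_point(q,l)[:1]])
n=96;x=np.linspace(265,740,n)/5.3+345-.5;y=(108-(np.linspace(265,740,n)-265)*24/475)/5.3+165-.5
g=cv2.cvtColor(p['image'],cv2.COLOR_RGB2GRAY); print(cv2.remap(g,x[None].astype('f4'),y[None].astype('f4'),1)[0][15:70].tolist())
```

```text
t 30.2 pos [ 0.4228 -0.1622  0.1913] yaw 1.5926 q [-0.42 -0.16  2.07  0.    1.22 -0.44] F [ 0.26  0.93 -0.16] w 0.501 zaxis [ 6.e-04  3.e-04 -1.e+00]
rel [ 4.501e-01 -3.000e-04  1.606e-01] turn -0.0014
top rod ((0.013401796503998753, 0.46379524167848984), 0.7826384991539849) 371
side rod ((0.423175167987651, 0.10294701750935076), 0.683315634171168) 1873
bystanders ((0.48926805884067903, 0.007400928862697498), 0.985669211399408) 0
rod [([188.0, 281.3], 0.72)] []
rest [([192.5, 276.5], 0.75)] []
[116, 116, 116, 116, 113, 98, 83, 87, 99, 102, 99, 100, 100, 100, 95, 78, 71, 71, 71, 72, 85, 97, 101, 101, 98, 86, 69, 71, 72, 70, 72, 87, 98, 99, 96, 79, 70, 69, 69, 69, 78, 96, 102, 101, 100, 82, 83, 91, 99, 99, 97, 98, 98, 97, 97]
```

```bash
python3 -c "
from workcell import job
print(job.finish_job())"
```

```text
the job is handed in; nothing more can be done
None
```

The boat was pushed up to the sheath and pressed at about 5 N for 0.75 s. The last pictures show it still there, the rod back in its rest and the containers unmoved, and the job is handed in (no verdict was returned).

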